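# Feed a base plate from the gravity magazine into the gluing jig

## Robot

A 6-joint arm with a two-finger parallel gripper is mounted at the origin on the work surface; the furniture and walls round the work are solid. World frame = base frame: x ahead of the robot, y to its left, z up, the work surface at z = 0. Lengths are in m, angles in rad, forces in N, time in s.
With the tool pointing down it reaches from about 0.425 to 0.95 m from the base axis. Payload 3.5 kg.
Tool frame: the origin (TCP) lies on the centre line of the jaws, within the pads' length; the fingertips stand 14 mm ahead of it and the grasp point (between the pads) lies 5 mm behind it (tips_ahead is the distance from the TCP to the fingertips, in m); y points along the fingers, z is the direction in which the jaws open and shut, and the axes are right-handed (so a half turn about y gives the same grasp; the last joint's range is limited). The gripper opens to 85 mm and grips with 20 to 120 N. Pads are 22 mm wide; open, the fingers measure 114 mm over their backs; the gripper's body (76 mm by 85 mm) begins 54 mm behind the grasp point. The pads swing forward as they close: fully open they stand 13 mm farther back than shut.
Start: joints at [-1.485, 0.286, 1.577, -0, 1.279, -0.15], TCP at [0.158, -0.656, 0.245] pointing down, gripper open.
Joint ranges: [-2.77, 2.77], [-0.9, 2.22], [0.21, 2.48], [-1.53, 4.67], [0.24, 2.81], [-2.84, 2.84]. Speed limits (rad/s): [2.79, 2.79, 3.14, 3.14, 3.14, 3.14].

## Interface

Orientations are given as a unit quaternion [x, y, z, w].
In Python, from plant import get_state, read_camera, sign_off, tips_ahead gives the robot as it stands.
- The arm moves only by the tool send_rows, never from a script. Its argument "plan" is a list of rows, each a list of 2 entries, a list of its own where there are three numbers: the shift along the tool's x, y, z in units of 12 cm (1.0 is 12 cm), then the turn, a rotation vector about the tool's x, y, z in units of 360 degrees (1.0 is 360 degrees). In form: [[[tx, ty, tz], [rx, ry, rz]], ...]. A call has 1 to 12 rows; each row shifts and turns the commanded pose from where the row before left it, along the tool's axes as they then stand; what a row does not reach is not made up. A row lasts 1/10 s, in which the tool goes at most 50 mm and 8.59 degrees, less where a joint would pass 70% of its speed; a pose out of reach is approached as far as the arm can. A call with a number of a shift or a turn outside -1 to 1 is refused whole. A call with a gripper value outside its range is refused whole. "gripper" is the closure, from 0 (fully open) to 1 (shut), set as the call begins (left out, the last holds). The fingers move at their own pace and stop on an object; "grip_force" is the grip in N (left out, the last holds). Time passes only in rows, so rows that do not move let the fingers close. It gives the time, the measured TCP pose, the force and the opening at its end, in the units of the state.
- get_state(): the state, without advancing time (a new reading comes with each control period).
- read_camera(name): name is "scene" or "top" or "wrist"; returns a dict with "img" (480x640x3 uint8, blue, green, red), "fx", "fy", "cx", "cy" (pixels), "world_from_camera" (4x4, takes a point from camera to world coordinates); the wrist camera has in their place "mount" (4x4, takes a point from camera to tool coordinates, whose origin is the TCP and whose axes are the tool frame's). Camera axes: x right, y down, z forward; pixel columns grow to the right and rows downward; lengths in m; the calibration is good to about 2 mm. A picture is of the moment at which its call begins: read the wrist's pose just before it. There is no depth.
- sign_off(): hands the job in, once; it reports no verdict.
The state is a dict: "time": time; "qpos": joint angles; "dq": joint speeds; "joint_efforts": joint torques, N m; "eef_pos": TCP position; "tcp_rot": TCP orientation; "contact_force": force on the tool from outside, world axes, zero at the start; "wrist_torque": the same for the moment, N m; "opening": opening from 0.0 (shut) to 1.0 (fully open).
Only numpy, scipy, OpenCV 4.12 (cv2) and the standard library are available. Lean on these libraries where they do the work, as an engineer would, in place of code of your own. Each camera call takes 0.05 s, during which the arm holds its last target. There are 200 camera calls.

## Task

Pull the red handle of the plywood magazine as far out as it goes and let it spring back, then draw the bottom base plate straight out so that the stack drops down behind it. Set the plate down, without dropping it, on the gluing jig, green face up and lengthways along the grey rest, pushed snugly against both metal stops. Leave the other plates in the magazine and the glue bottle, mug and sanding block where they stand.

Things in the scene. Friction and masses are not known exactly. Their poses are not given: they have to be found in the camera images.
- magazine: Fixed plywood tower with a stack of five base plates. Origin: on the table under the centre of its column; z up; its exit faces its own -x, to the left and a little towards the robot. Column 125 x 65 mm outside, 113 x 53 inside, 151 high with its flared mouth; inner floor 34 mm above the table. Its 6 mm thick base spans x -75 to 130, y -75 to 50 mm. The jig stands to its left.
- exit (a point): Middle of the exit, on the floor's level at the column's front face (magazine x = -62.5, z = 34 mm), magazine's axes. The front is open over the full inner width up to 16 mm above it; above, two lips hold the other plates back. A 28 mm wide tongue of the floor sticks out 20 mm in front, free at both sides for fingers beside a plate.
- mouth (a point): Front edge of the flared loading lip of the mouth, 151 mm above the table, 32 mm in front of the column's front face, magazine's axes; the lip rises to it from the top of the front face (125 mm). It overhangs the exit, so a hand taking a plate there must lean back from the tower, about 30 to 45 degrees from vertical.
- feed_slide (a joint): Travel of the feed slide in m: 0 = home, 0.050 = fully out (towards magazine -x). A spring takes it home when let go (1.5 N at home, 3 N fully out). At full travel it has pushed the bottom plate 48.5 mm out: the plate's centre is then at magazine x = -48.5 mm and 41 mm of it stick out of the column; the slide returns without the plate.
- slide_grip (a point): Grip point of the slide's red handle: upright block 18 (magazine x) x 24 (y) mm, from 47 to 92 mm above the table; the point is in its middle, 15 mm below its top. At home it is at magazine x = -37, y = -125 mm, on the robot's side of the exit. It moves with the slide; magazine's axes.
- plate_1: The bottom plate of the stack: wooden base plate 110 x 50 x 12 mm (x, y, z), green on top, 45 g. Origin: centre of its underside; x lengthways, z up; same axes as the magazine at the start.
- jig: Fixed gluing jig, black base 150 x 110 x 6 mm. Origin: on the table under the centre of a seated plate; z up. A grey rest 28 mm wide (x -45 to 50) carries the plate 34 mm above the table; the plate overhangs it at both sides. A seated plate has its axes along the jig's, one end on the far stop (the end that was inside the magazine, if it is simply carried over), and its origin at jig (0, 0, 34 mm).
- corner (a point): Inner corner of the jig's two aluminium stops at their top, 50 mm above the table (jig x = 55, y = 25 mm; jig's axes). The far stop's face (x = 55) runs from y = -30 to 34 mm; the left stop's face (y = 25) runs only from x = 15 to 64 mm, so fingers have room beside the plate's near half.
- glue_bottle: White square glue bottle with green cap, 30 x 30 x 61 mm, standing; origin at the centre of its underside. Leave alone.
- water_mug: Striped mug 86 x 120 x 90 mm, standing; origin at the centre of its underside. Leave alone.
- sanding_block: Brown sanding block 28 x 70 x 16 mm lying on the table; origin at the centre of its underside. Leave alone.
Mind the look-alikes: they are no part of the job. What is shaped like the jig but purple is not meant.

How it is judged:
By the outcome, as a careful person would: the job done as asked, in the order asked, and still so for the second after the job is handed in, with the robot touching nothing.
It also fails if it takes over 58 s, if anything falls off the work surface, if the arm or the gripper's body presses on something with over 40 N, if the wrist force passes 120 N, or if a joint passes its speed limit or range.

## Working session

There is one attempt and no reset: what is moved stays moved. The work goes in short steps, Python scripts to look and compute and a tool call to move; the robot and the scene stay as the last step left them, time stands still between calls to the robot, and variables do not carry over. Pictures are saved under pics/ and viewed, about 8 in all and at most 12, crops included, and the job is handed in when it is done.

Besides the shell and the picture viewer there is one more tool, called as a command line: name --argument value ..., lists and objects as JSON in quotes. send_rows: Moves the arm, as the interface text tells. Its arguments: {"type":"object","properties":{"plan":{"type":"array"},"gripper":{"type":"number"},"grip_force":{"type":"number"}},"required":["plan"]}

```bash
mkdir -p pics; ls
python3 - <<'E'
from plant import *
import cv2,numpy as np
print(get_state(), tips_ahead if not callable(tips_ahead) else tips_ahead())
for n in("scene","top"):
    c=read_camera(n);cv2.imwrite(f"pics/{n}0.png",c["img"]);print(n,c["fx"],c["fy"],c["cx"],c["cy"],np.round(c["world_from_camera"],4).tolist())
c=read_camera("wrist");print(c["fx"],c["cx"],c["cy"],np.round(c["mount"],4).tolist())
E
```

```text
pics
{'time': 0.0, 'qpos': array([-1.48497968e+00,  2.87207477e-01,  1.57817818e+00,  1.15658957e-05,
        1.27860057e+00, -1.50018059e-01]), 'dq': array([-0.00055257, -0.00034698,  0.00049726, -0.00085696, -0.00102094,
       -0.00024621]), 'joint_efforts': array([ 1.84790597e-04, -4.05976903e+01, -2.92626232e+01, -1.18794907e-05,
        5.76614650e-03,  4.06408091e-06]), 'eef_pos': array([ 0.15768225, -0.65568183,  0.24391862]), 'tcp_rot': array([-0.08315476,  0.70304182, -0.70135043,  0.08321691]), 'contact_force': array([ 0.35586269, -0.15541885, -0.09279882]), 'wrist_torque': array([0.04782284, 0.01072321, 0.03107256]), 'opening': 0.9996405022445737} 0.014
scene 566.9185304067214 566.9185304067214 319.95541401490215 248.5917405381476 [[-0.7392, -0.3245, 0.5902, -0.0664], [-0.6732, 0.3297, -0.6619, 0.6573], [0.0202, -0.8866, -0.4621, 0.5821], [0.0, 0.0, 0.0, 1.0]]
top 480.41951258332654 480.41951258332654 321.3003241869946 241.32610509067334 [[-0.026, -0.9895, 0.1424, 0.4117], [-0.9997, 0.0251, -0.008, 0.0091], [0.0043, -0.1425, -0.9898, 0.9716], [0.0, 0.0, 0.0, 1.0]]
398.5907094061433 318.58435202753077 238.64713115479688 [[0.0002, 0.96, 0.2802, -0.0725], [0.0002, -0.2802, 0.96, -0.1288], [1.0, -0.0001, -0.0002, -0.0003], [0.0, 0.0, 0.0, 1.0]]
```

View pics/scene0.png

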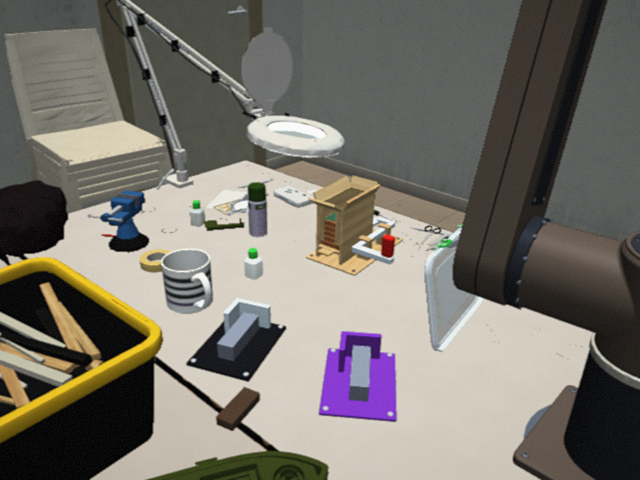

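View pics/top0.png

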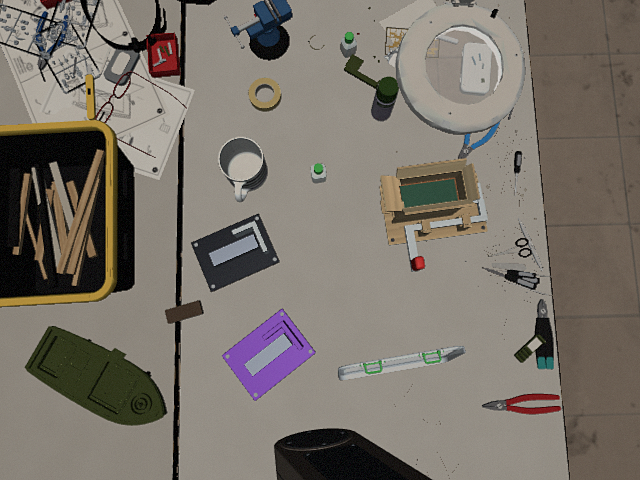

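Scene: magazine at (345,225), red handle at (388,245), black jig at (237,340), and a purple look-alike jig at (360,375). Top: magazine (435,200), handle (418,263), black jig (235,250), purple (268,355). Handle look-alikes are the red box (163,55) and red pliers (525,404). I choose the red block on the magazine's slide and the black jig.

```bash
cat > h.py <<'E'
import numpy as np,cv2
from plant import *
def ray(c,uv):
    T=c["world_from_camera"];d=np.array([(uv[0]-c["cx"])/c["fx"],(uv[1]-c["cy"])/c["fy"],1.]);return T[:3,3],T[:3,:3]@d
def onz(c,uv,z):
    o,d=ray(c,uv);return o+d*(z-o[2])/d[2]
def proj(c,p):
    T=np.linalg.inv(c["world_from_camera"]);q=T[:3,:3]@np.asarray(p)+T[:3,3];return np.array([c["fx"]*q[0]/q[2]+c["cx"],c["fy"]*q[1]/q[2]+c["cy"]])
def tri(c1,u1,c2,u2):
    A=[];b=[]
    for c,u in((c1,u1),(c2,u2)):
        o,d=ray(c,u);d/=np.linalg.norm(d);P=np.eye(3)-np.outer(d,d);A.append(P);b.append(P@o)
    return np.linalg.solve(sum(A),sum(b))
def frame(o,yaw):
    c,s=np.cos(yaw),np.sin(yaw);return np.array([[c,-s,0,o[0]],[s,c,0,o[1]],[0,0,1,0],[0,0,0,1.]])
E
python3 - <<'E'
from h import *
t=read_camera("top");s=read_camera("scene")
I=t["img"]
a=cv2.resize(I[150:285,370:505],None,fx=4,fy=4,interpolation=cv2.INTER_CUBIC)[:, :]
b=cv2.resize(I[205:300,185:285],None,fx=4,fy=4,interpolation=cv2.INTER_CUBIC)
S=s["img"]
c_=cv2.resize(S[170:280,300:410],None,fx=4,fy=4,interpolation=cv2.INTER_CUBIC)
cv2.imwrite("pics/a.png",a)
out=np.zeros((600,800,3),np.uint8);out[:540,:540]=a[:540,:540];out[:0]
cv2.imwrite("pics/crop.png",a)
m=np.zeros((390,800,3),np.uint8);m[:380,:400]=b;m[:390,400:]=cv2.resize(S[290:387,185:285],(400,390),interpolation=cv2.INTER_CUBIC);cv2.imwrite("pics/cropj.png",m)
cv2.imwrite("pics/crops.png",c_)
# red
for c,r in((t,(slice(240,285),slice(400,440))),(s,(slice(225,265),slice(370,410)))):
    im=c["img"][r].astype(int);mk=((im[...,2]>110)&(im[...,1]<70)&(im[...,0]<70))
    bright=mk&(im[...,2]>170)
    for k in(mk,bright):
        y,x=np.nonzero(k);print(len(x),x.mean()+r[1].start if len(x) else 0,y.mean()+r[0].start if len(x) else 0,(x.min()+r[1].start,x.max()+r[1].start,y.min()+r[0].start,y.max()+r[0].start) if len(x) else 0)
# jig black base
hsv=cv2.cvtColor(I,cv2.COLOR_BGR2HSV)
mk=((I.max(2)<75)).astype(np.uint8);mk[:,:186]=0;mk[:205]=0;mk[300:]=0;mk[:,285:]=0
cn=max(cv2.findContours(mk,0,2)[0],key=cv2.contourArea)
r=cv2.minAreaRect(cn);bx=cv2.boxPoints(r);P=np.array([onz(t,p,.006) for p in bx])
print(r,bx.tolist());print(P.round(4),np.linalg.norm(np.diff(P,axis=0),axis=1))
E
```

```text
101 419.48514851485146 262.3960396039604 (np.int64(415), np.int64(424), np.int64(257), np.int64(268))
53 419.3018867924528 262.22641509433964 (np.int64(416), np.int64(422), np.int64(258), np.int64(267))
75 388.12 238.89333333333335 (np.int64(382), np.int64(394), np.int64(234), np.int64(248))
40 387.925 237.1 (np.int64(383), np.int64(393), np.int64(235), np.int64(239))
((234.2245330810547, 252.40269470214844), (53.70758819580078, 75.1478042602539), 66.57130432128906) [[189.07110595703125, 242.70249938964844], [258.0234069824219, 212.82318115234375], [279.3779602050781, 262.1029052734375], [210.4256591796875, 291.9822082519531]]
[[0.5546 0.2694 0.006 ]
 [0.6128 0.1293 0.006 ]
 [0.5104 0.087  0.006 ]
 [0.454  0.2255 0.006 ]] [0.15174012 0.11079963 0.14956496]
```

View pics/crop.png

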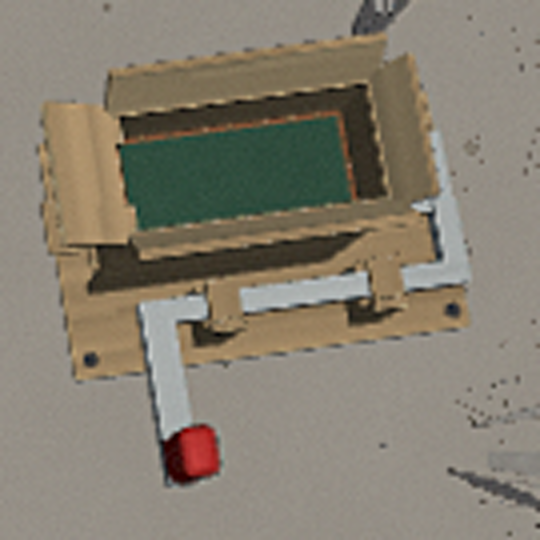

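View pics/cropj.png

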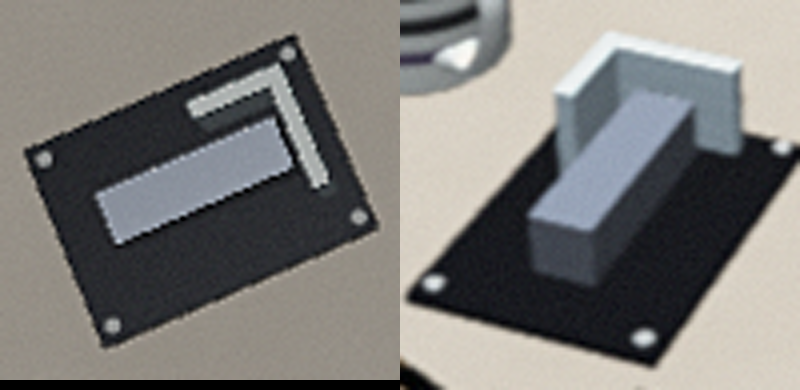

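View pics/crops.png

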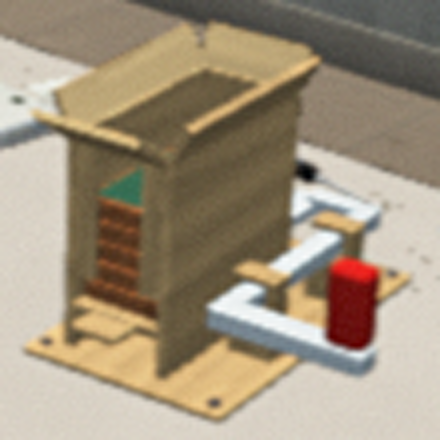

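Run:
```python
from h import *
t=read_camera("top");s=read_camera("scene")
H=tri(t,(419.2,262.3),s,(388.1,236.9));print("handle top tri",H,"top@.092",onz(t,(419.2,262.3),.092))
bl=onz(t,(389.2,244.8),.006);br=onz(t,(486.8,231.6),.006);print("base",bl,br,np.linalg.norm(br-bl))
d=br-bl;yaw=np.arctan2(d[1],d[0]);print("mag yaw",np.degrees(yaw))
M=frame([0,0],yaw);o=(bl-M[:3,:3]@[-.075,-.075,.006]);o2=H-M[:3,:3]@[-.037,-.125,.092];print("origins",o,o2)
F=frame((o+o2)/2,yaw)
for n,q in(("mouthL",(-.0945,.03,.151)),("mouthR",(-.0945,-.03,.151)),("handle",(-.037,-.125,.092)),("base1",(-.075,-.075,.006)),("base2",(-.075,.05,.006)),("b3",(.13,-.075,.006)),("tongueL",(-.0825,.014,.034)),("tongueR",(-.0825,-.014,.034))):
    w=(F@[*q,1])[:3];print(n,proj(t,w).round(1),"cropa",((proj(t,w)-[370,150])*4).round(0),"cropS",((proj(s,w)-[300,170])*4).round(0))
# jig
c1=onz(t,(253.1,227.9),.05);c2=onz(t,(263,251.6),.05);c3=onz(t,(234,234.5),.05)
print("corner",c1,np.linalg.norm(c2-c1),np.linalg.norm(c3-c1),"tri",tri(t,(253.1,227.9),s,(239.2,304.4)))
for d in(c1-c3,):print("jig yaw",np.degrees(np.arctan2(d[1],d[0])))
d=c2-c1;print(np.degrees(np.arctan2(d[1],d[0]))+90)
hsv=cv2.cvtColor(t["img"],cv2.COLOR_BGR2HSV)
I=t["img"].astype(int);mk=((I.max(2)>120)&(I.max(2)<185)&(I[...,0]>I[...,2]+5)).astype(np.uint8);mk[:,:205]=0;mk[:,262:]=0;mk[:230]=0;mk[270:]=0
cn=max(cv2.findContours(mk,0,2)[0],key=cv2.contourArea);r=cv2.minAreaRect(cn);P=np.array([onz(t,p,.034) for p in cv2.boxPoints(r)]);e=np.diff(P,axis=0)
print("rest",P.mean(0),np.linalg.norm(e,axis=1),np.degrees(np.arctan2(e[:,1],e[:,0])))
```

```text
handle top tri [ 0.49612456 -0.17597904  0.09210525] top@.092 [ 0.49472328 -0.17702637  0.092     ]
base [ 0.54002032 -0.13625811  0.006     ] [ 0.56211836 -0.3366549   0.006     ] 0.20161150455060206
mag yaw -83.70733582115959
origins [ 6.22788971e-01 -2.02585706e-01  5.20417043e-18] [ 6.24426892e-01 -1.99055238e-01  1.05252272e-04]
mouthL [379.9 176.2] cropa [ 39. 105.] cropS [ 37. 114.]
mouthR [385.1 209.3] cropa [ 60. 237.] cropS [137. 145.]
handle [419.6 262. ] cropa [198. 448.] cropS [359. 267.]
base1 [388.3 244.4] cropa [ 73. 378.] cropS [223. 418.]
base2 [378.9 185. ] cropa [ 36. 140.] cropS [ 26. 346.]
b3 [487.5 231. ] cropa [470. 324.] cropS [417. 276.]
tongueL [379.7 199.3] cropa [ 39. 197.] cropS [ 73. 324.]
tongueR [381.8 212.9] cropa [ 47. 252.] cropS [117. 340.]
corner [0.5740377  0.13361122 0.05      ] 0.05055861127982487 0.03901737322343673 tri [0.57714305 0.13631656 0.04416408]
jig yaw -71.99386641160162
-68.12802918304018
rest [0.53441818 0.17475701 0.034     ] [0.0938463  0.02723173 0.09350377] [ -67.48891714 -157.27822351  112.40930507]
```

```bash
cat >> h.py <<'E'
from scipy.spatial.transform import Rotation as Ro
from scipy.linalg import fractional_matrix_power as fmp
M=frame([.6236,-.2008],np.radians(-83.7)); J=frame([.5317,.176],np.radians(-67.5))
def cur():
    s=get_state();T=np.eye(4);T[:3,:3]=Ro.from_quat(s["tcp_rot"]).as_matrix();T[:3,3]=s["eef_pos"];return T,s
def tool(F,p,tilt,grasp=True):
    """tool pose in frame F: jaws along F y, leaning back toward F -x by tilt deg; p = grasp point (or TCP)"""
    a=np.radians(tilt);y=np.array([np.sin(a),0,-np.cos(a)]);z=np.array([0,1.,0]);x=np.cross(y,z)
    T=np.eye(4);T[:3,:3]=np.c_[x,y,z];T[:3,3]=np.array(p)+(.005*y if grasp else 0);return F@T
def go(D,n,C=None):
    T=np.linalg.inv(cur()[0] if C is None else C)@D
    E=np.real(fmp(T,1/n));r=Ro.from_matrix(E[:3,:3]).as_rotvec()
    print(n,"rows",(E[:3,3]/.12).round(3).tolist(),(r/2/np.pi).round(4).tolist(),"mm",np.linalg.norm(E[:3,3]*1000).round(1),"deg",np.degrees(np.linalg.norm(r)).round(2))
E
python3 - <<'E'
from h import *
T,s=cur();print(T.round(3))
A=tool(M,(-.037,-.125,.20),0);B=tool(M,(-.037,-.125,.079),0);print(A.round(3))
go(A,16);go(B,6,A)
# path of the screw
X=np.real(fmp(np.linalg.inv(T)@A,1/4));P=T
for i in range(4):P=P@X;print(P[:3,3].round(3))
E
```

```text
[[-0.972 -0.     0.234  0.158]
 [-0.234  0.001 -0.972 -0.656]
 [-0.    -1.    -0.001  0.245]
 [ 0.     0.     0.     1.   ]]
[[ 0.11   0.     0.994  0.495]
 [-0.994  0.     0.11  -0.178]
 [ 0.    -1.     0.     0.195]
 [ 0.     0.     0.     1.   ]]
16 rows [-0.333, 0.026, -0.014] [0.0, -0.0144, -0.0] mm 40.1 deg 5.17
6 rows [-0.0, 0.168, -0.0] [0.0, -0.0, 0.0] mm 20.2 deg 0.0
[ 0.303 -0.592  0.232]
[ 0.417 -0.481  0.22 ]
[ 0.484 -0.336  0.207]
[ 0.495 -0.178  0.195]
```

send_rows --plan '[[[-0.333,0.026,-0.014],[0,-0.0144,0]],[[-0.333,0.026,-0.014],[0,-0.0144,0]],[[-0.333,0.026,-0.014],[0,-0.0144,0]],[[-0.333,0.026,-0.014],[0,-0.0144,0]],[[-0.333,0.026,-0.014],[0,-0.0144,0]],[[-0.333,0.026,-0.014],[0,-0.0144,0]],[[-0.333,0.026,-0.014],[0,-0.0144,0]],[[-0.333,0.026,-0.014],[0,-0.0144,0]],[[-0.333,0.026,-0.014],[0,-0.0144,0]],[[-0.333,0.026,-0.014],[0,-0.0144,0]],[[-0.333,0.026,-0.014],[0,-0.0144,0]],[[-0.333,0.026,-0.014],[0,-0.0144,0]]]' --gripper 0

```text
time: 1.55
eef_pos: [0.4847, -0.335, 0.2079]
tcp_rot: [0.435, -0.557, 0.558, -0.435]
contact_force: [0.4, -0.4, 0.3]
opening: 1.001
```

send_rows --plan '[[[-0.333,0.026,-0.014],[0,-0.0144,0]],[[-0.333,0.026,-0.014],[0,-0.0144,0]],[[-0.333,0.026,-0.014],[0,-0.0144,0]],[[-0.333,0.026,-0.014],[0,-0.0144,0]],[[0,0,0],[0,0,0]],[[0,0,0],[0,0,0]],[[0,0,0],[0,0,0]]]'

```text
time: 2.25
eef_pos: [0.4957, -0.1786, 0.1959]
tcp_rot: [0.527, -0.471, 0.472, -0.527]
contact_force: [0.7, 0.5, 0.4]
opening: 1.006
```

```bash
cat >> h.py <<'E'
def wcam():
    T,s=cur();c=read_camera("wrist");c["world_from_camera"]=T@c["mount"];return c,T,s
E
python3 - <<'E'
from h import *
c,T,s=wcam();print(s["time"],T[:3,3].round(4));cv2.imwrite("pics/w1.png",c["img"])
for n,q in(("handle",(-.037,-.125,.092)),("base1",(-.075,-.075,.006)),("b2",(-.075,.05,.006)),("tL",(-.0825,.014,.034)),("tR",(-.0825,-.014,.034)),("mL",(-.0945,.03,.151))):
    print(n,proj(c,(M@[*q,1])[:3]).round(1))
I=c["img"].astype(int);mk=((I[...,2]>100)&(I[...,1]<70)&(I[...,0]<70)).astype(np.uint8);cn=max(cv2.findContours(mk,0,2)[0],key=cv2.contourArea);print("red",cv2.minAreaRect(cn),cv2.boundingRect(cn))
go(tool(M,(-.037,-.125,.079),0),6)
E
```

```text
2.25 [ 0.4957 -0.1786  0.1959]
handle [316.1 243. ]
base1 [379.8 165.3]
b2 [537.7 165.5]
tL [509.9 159. ]
tR [471.  158.9]
mL [677.4 155.2]
red ((321.5, 239.0), (24.0, 35.0), 90.0) (304, 227, 36, 25)
6 rows [-0.002, 0.169, -0.0] [-0.0, 0.0, 0.0] mm 20.3 deg 0.01
```

View pics/w1.png

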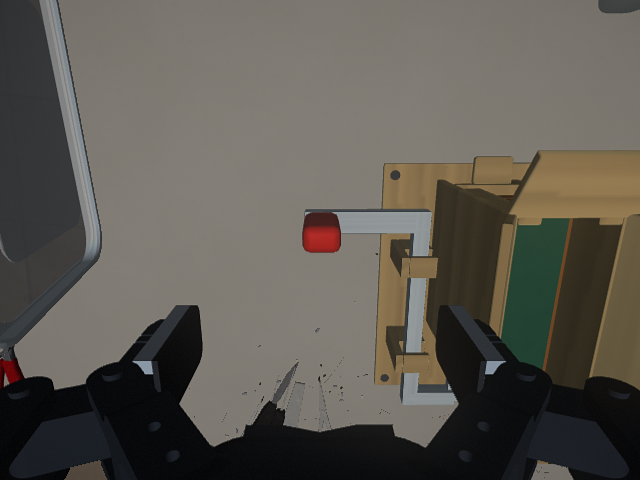

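Wrist view: handle (322,238), base corners (384,163) and (376,384), tongue (473–513,156). All sit about 2–3 mm off the prediction, so I'm refining the magazine pose from these.

Run:
```python
from h import *
c,T,s=wcam()
a=onz(c,(384,163.5),.006);b=onz(c,(376,384),.006);d=b-a;print(a,b,np.linalg.norm(d),np.degrees(np.arctan2(d[1],d[0])))
Mi=np.linalg.inv(M)
for n,u,z in(("base1 -75,-75",(384,163.5),.006),("b3 130,-75",(376,384),.006),("tongue -82.5,0",(493,156.5),.034),("handle -37,-125",(322,238.5),.092)):
    print(n,(Mi@[*onz(c,u,z),1])[:2].round(4)*1000)
```

```text
[ 0.54389581 -0.13301862  0.006     ] [ 0.56829031 -0.3347417   0.006     ] 0.2031927478671285 -83.10466804923338
base1 -75,-75 [-76.1 -71.8]
b3 130,-75 [127.1 -69.7]
tongue -82.5,0 [-83.9   1.6]
handle -37,-125 [ -39.6 -121.5]
```

```bash
sed -i 's/M=frame(\[.6236,-.2008\],np.radians(-83.7))/M=frame([.6264,-.1987],np.radians(-83.4))/' h.py
python3 - <<'E'
from h import *
print((M@[-.037,-.125,.079,1]).round(4));go(tool(M,(-.037,-.125,.079),0),6)
E
```

```text
[ 0.498  -0.1763  0.079   1.    ]
6 rows [-0.003, 0.169, 0.004] [-0.0, -0.0001, 0.0] mm 20.3 deg 0.04
```

send_rows --plan '[[[-0.003,0.169,0.004],[0,0,0]],[[-0.003,0.169,0.004],[0,0,0]],[[-0.003,0.169,0.004],[0,0,0]],[[-0.003,0.169,0.004],[0,0,0]],[[-0.003,0.169,0.004],[0,0,0]],[[-0.003,0.169,0.004],[0,0,0]],[[0,0,0],[0,0,0]],[[0,0,0],[0,0,0]]]'

```text
time: 3.15
eef_pos: [0.498, -0.1761, 0.0738]
tcp_rot: [0.527, -0.472, 0.471, -0.527]
contact_force: [1.4, 0.0, 0.8]
opening: 0.997
```

send_rows --plan '[[[0,0,0],[0,0,0]],[[0,0,0],[0,0,0]],[[0,0,0],[0,0,0]],[[0,0,0],[0,0,0]],[[0,0,0],[0,0,0]],[[0,0,0],[0,0,0]],[[0,0,0],[0,0,0]],[[0,0,0],[0,0,0]]]' --gripper 1 --grip_force 30

```text
time: 3.95
eef_pos: [0.4971, -0.1755, 0.0745]
tcp_rot: [0.528, -0.472, 0.47, -0.527]
contact_force: [-5.2, -0.2, 5.5]
opening: 0.278
```

send_rows --plan '[[[-0.03,0,0],[0,0,0]],[[-0.05,0,0],[0,0,0]],[[-0.05,0,0],[0,0,0]],[[-0.05,0,0],[0,0,0]],[[-0.05,0,0],[0,0,0]],[[-0.05,0,0],[0,0,0]],[[-0.05,0,0],[0,0,0]],[[-0.04,0,0],[0,0,0]],[[-0.03,0,0],[0,0,0]],[[0,0,0],[0,0,0]],[[0,0,0],[0,0,0]]]'

```text
time: 5.05
eef_pos: [0.4918, -0.1286, 0.0745]
tcp_rot: [0.529, -0.471, 0.471, -0.527]
contact_force: [-5.3, -3.6, 5.2]
opening: 0.278
```

send_rows --plan '[[[-0.02,0,0],[0,0,0]],[[-0.01,0,0],[0,0,0]],[[0,0,0],[0,0,0]],[[0,0,0],[0,0,0]]]'

```text
time: 5.45
eef_pos: [0.4915, -0.1257, 0.0745]
tcp_rot: [0.529, -0.47, 0.471, -0.526]
contact_force: [-4.8, -7.0, 4.1]
opening: 0.278
```

send_rows --plan '[[[-0.01,0,0],[0,0,0]],[[-0.015,0,0],[0,0,0]],[[0,0,0],[0,0,0]],[[0,0,0],[0,0,0]]]'

```text
time: 5.85
eef_pos: [0.4915, -0.1254, 0.0745]
tcp_rot: [0.531, -0.468, 0.472, -0.525]
contact_force: [-5.2, -15.5, -0.6]
opening: 0.275
```

The force has climbed to 15 N with no more motion, so the slide is at its end stop. Releasing.

send_rows --plan '[[[0.025,0,0],[0,0,0]],[[0,0,0],[0,0,0]],[[0,0,0],[0,0,0]],[[0,0,0],[0,0,0]],[[0,0,0],[0,0,0]],[[0,0,0],[0,0,0]],[[0,0,0],[0,0,0]],[[0,0,0],[0,0,0]]]' --gripper 0

```text
time: 6.65
eef_pos: [0.4922, -0.1239, 0.0737]
tcp_rot: [0.527, -0.471, 0.471, -0.527]
contact_force: [0.7, -0.0, 0.3]
opening: 0.999
```

Run:
```python
from h import *
T,s=cur();print(s["time"],T[:3,3].round(4),s["contact_force"].round(1))
A=tool(M,(-.140,-.09,.17),20);go(A,8)
B=tool(M,(-.175,0,.145),38);go(B,8,A)
C=tool(M,(-.090,0,.041),38);go(C,8,B)
```

```text
6.65 [ 0.4922 -0.1239  0.0737] [ 0.7 -0.   0.3]
8 rows [-0.036, -0.102, 0.036] [0.0, -0.0, -0.0069] mm 13.7 deg 2.5
8 rows [-0.043, 0.006, 0.094] [-0.0, 0.0, -0.0063] mm 12.4 deg 2.25
8 rows [0.003, 0.14, -0.0] [0.0, -0.0, -0.0] mm 16.8 deg 0.0
```

send_rows --plan '[[[-0.036,-0.102,0.036],[0,0,-0.0069]],[[-0.036,-0.102,0.036],[0,0,-0.0069]],[[-0.036,-0.102,0.036],[0,0,-0.0069]],[[-0.036,-0.102,0.036],[0,0,-0.0069]],[[-0.036,-0.102,0.036],[0,0,-0.0069]],[[-0.036,-0.102,0.036],[0,0,-0.0069]],[[-0.036,-0.102,0.036],[0,0,-0.0069]],[[-0.036,-0.102,0.036],[0,0,-0.0069]]]'

```text
time: 7.45
eef_pos: [0.5212, -0.0714, 0.1655]
tcp_rot: [0.601, -0.372, 0.556, -0.438]
contact_force: [0.6, 0.9, -0.1]
opening: 1.001
```

send_rows --plan '[[[-0.043,0.006,0.094],[0,0,-0.0063]],[[-0.043,0.006,0.094],[0,0,-0.0063]],[[-0.043,0.006,0.094],[0,0,-0.0063]],[[-0.043,0.006,0.094],[0,0,-0.0063]],[[-0.043,0.006,0.094],[0,0,-0.0063]],[[-0.043,0.006,0.094],[0,0,-0.0063]],[[-0.043,0.006,0.094],[0,0,-0.0063]],[[-0.043,0.006,0.094],[0,0,-0.0063]],[[0,0,0],[0,0,0]],[[0,0,0],[0,0,0]],[[0,0,0],[0,0,0]]]'

```text
time: 8.55
eef_pos: [0.6066, -0.0284, 0.1409]
tcp_rot: [0.652, -0.274, 0.617, -0.345]
contact_force: [-0.5, -0.6, -1.0]
opening: 0.998
```

Run:
```python
from h import *
c,T,s=wcam();print(s["time"],(np.linalg.inv(M)@T).round(3));cv2.imwrite("pics/w2.png",c["img"])
for n,q in(("plateL",(-.1035,.025,.046)),("plateR",(-.1035,-.025,.046)),("plateLb",(-.1035,.025,.034)),("base1",(-.075,-.075,.006)),("b2",(-.075,.05,.006)),("handle home",(-.037,-.125,.092)),("mL",(-.0945,.03,.151))):
    print(n,proj(c,(M@[*q,1])[:3]).round(1))
```

```text
8.55 [[ 0.788  0.616  0.003 -0.171]
 [-0.003 -0.002  1.    -0.   ]
 [ 0.616 -0.788  0.     0.141]
 [ 0.     0.     0.     1.   ]]
plateL [356.5 230.9]
plateR [278.2 231.2]
plateLb [355.5 216.3]
base1 [218.3 211.5]
b2 [383.8 211. ]
handle home [141.1 340. ]
mL [377.  408.8]
```

View pics/w2.png

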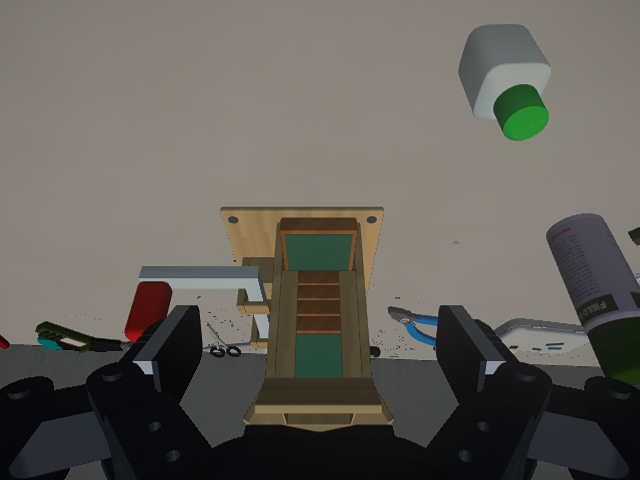

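Wrist view: the plate is out, with its front edge at (280–357,231) against 278–356 predicted, and the handle is back home at (150,310). Descending along the lean.

Run:
```python
from h import *
C=tool(M,(-.090,0.0005,.041),38);go(C,9)
t=read_camera("top")
for F in(M,J):print("bottle",(np.linalg.inv(F)@[*onz(t,(318.5,169),.061),1]).round(3),"mugrim",(np.linalg.inv(F)@[*onz(t,(240,195),.08),1]).round(3))
```

```text
9 rows [0.002, 0.124, 0.001] [0.0, -0.0, -0.0] mm 14.9 deg 0.02
bottle [-0.194  0.082  0.061  1.   ] mugrim [-0.35   0.047  0.08   1.   ]
bottle [0.218 0.076 0.061 1.   ] mugrim [0.059 0.085 0.08  1.   ]
```

send_rows --plan '[[[0.002,0.124,0.001],[0,0,0]],[[0.002,0.124,0.001],[0,0,0]],[[0.002,0.124,0.001],[0,0,0]],[[0.002,0.124,0.001],[0,0,0]],[[0.002,0.124,0.001],[0,0,0]],[[0.002,0.124,0.001],[0,0,0]],[[0.002,0.124,0.001],[0,0,0]],[[0.002,0.124,0.001],[0,0,0]],[[0.002,0.124,0.001],[0,0,0]],[[0,0,0],[0,0,0]],[[0,0,0],[0,0,0]]]'

```text
time: 9.75
eef_pos: [0.6173, -0.1118, 0.036]
tcp_rot: [0.652, -0.274, 0.617, -0.345]
contact_force: [-0.2, 1.1, 0.1]
opening: 0.999
```

send_rows --plan '[[[0,0,0],[0,0,0]],[[0,0,0],[0,0,0]],[[0,0,0],[0,0,0]],[[0,0,0],[0,0,0]],[[0,0,0],[0,0,0]],[[0,0,0],[0,0,0]],[[0,0,0],[0,0,0]],[[0,0,0],[0,0,0]]]' --gripper 1 --grip_force 35

```text
time: 10.55
eef_pos: [0.6178, -0.1113, 0.0374]
tcp_rot: [0.652, -0.273, 0.617, -0.345]
contact_force: [-1.6, 3.6, 6.6]
opening: 0.583
```

Run:
```python
from h import *
T,s=cur();print((np.linalg.inv(M)@T)[:3,3].round(4),s["opening"]*85,s["contact_force"].round(1))
D=T.copy();D[:3,3]+=M[:3,:3]@[-.115,0,0];go(D,11)
```

```text
[-0.0878  0.0015  0.0374] 49.554190476028076 [-1.6  3.6  6.6]
11 rows [-0.069, -0.054, -0.0] [0.0, -0.0, -0.0] mm 10.5 deg 0.0
```

send_rows --plan '[[[-0.069,-0.054,0],[0,0,0]],[[-0.069,-0.054,0],[0,0,0]],[[-0.069,-0.054,0],[0,0,0]],[[-0.069,-0.054,0],[0,0,0]],[[-0.069,-0.054,0],[0,0,0]],[[-0.069,-0.054,0],[0,0,0]],[[-0.069,-0.054,0],[0,0,0]],[[-0.069,-0.054,0],[0,0,0]],[[-0.069,-0.054,0],[0,0,0]],[[-0.069,-0.054,0],[0,0,0]],[[-0.069,-0.054,0],[0,0,0]],[[0,0,0],[0,0,0]]]'

```text
time: 11.75
eef_pos: [0.604, 0.005, 0.0358]
tcp_rot: [0.652, -0.274, 0.616, -0.346]
contact_force: [0.7, 0.4, -0.5]
opening: 0.575
```

Run:
```python
from h import *
c,T,s=wcam();print((np.linalg.inv(M)@T)[:3,3].round(4),s["opening"]*85,s["contact_force"].round(1))
cv2.imwrite("pics/w3.png",c["img"])
U=T.copy();U[2,3]+=.08;go(U,6)
# plate centre is ~0.0415 ahead of grasp point
V=tool(J,(-.0415-.03,-.004,.12),38);go(V,14,U)
```

```text
[-0.2049  0.0011  0.0358] 48.87615259645712 [ 0.7  0.4 -0.5]
6 rows [0.067, -0.088, -0.0] [0.0, -0.0, 0.0] mm 13.3 deg 0.01
14 rows [-0.118, -0.092, -0.026] [0.002, -0.0025, -0.0] mm 18.2 deg 1.14
```

View pics/w3.png

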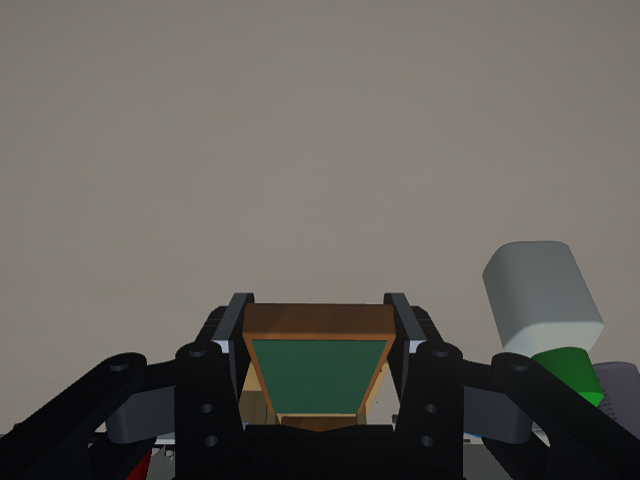

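Wrist view: plate held between the pads, near end rows 305–340, green up, columns 243–397, clear of the column. Lifting and carrying it to above the jig.

send_rows --plan '[[[0.067,-0.088,0],[0,0,0]],[[0.067,-0.088,0],[0,0,0]],[[0.067,-0.088,0],[0,0,0]],[[0.067,-0.088,0],[0,0,0]],[[0.067,-0.088,0],[0,0,0]],[[0.067,-0.088,0],[0,0,0]]]'

```text
time: 12.4
eef_pos: [0.6045, 0.0042, 0.1178]
tcp_rot: [0.652, -0.274, 0.617, -0.345]
contact_force: [-0.6, -0.8, 0.7]
opening: 0.577
```

send_rows --plan '[[[-0.118,-0.092,-0.026],[0.002,-0.0025,0]],[[-0.118,-0.092,-0.026],[0.002,-0.0025,0]],[[-0.118,-0.092,-0.026],[0.002,-0.0025,0]],[[-0.118,-0.092,-0.026],[0.002,-0.0025,0]],[[-0.118,-0.092,-0.026],[0.002,-0.0025,0]],[[-0.118,-0.092,-0.026],[0.002,-0.0025,0]],[[-0.118,-0.092,-0.026],[0.002,-0.0025,0]],[[-0.118,-0.092,-0.026],[0.002,-0.0025,0]],[[-0.118,-0.092,-0.026],[0.002,-0.0025,0]],[[-0.118,-0.092,-0.026],[0.002,-0.0025,0]],[[-0.118,-0.092,-0.026],[0.002,-0.0025,0]],[[-0.118,-0.092,-0.026],[0.002,-0.0025,0]]]'

```text
time: 13.6
eef_pos: [0.5189, 0.2071, 0.1152]
tcp_rot: [0.68, -0.192, 0.571, -0.418]
contact_force: [-0.4, -0.1, -0.8]
opening: 0.578
```

send_rows --plan '[[[-0.118,-0.092,-0.026],[0.002,-0.0025,0]],[[-0.118,-0.092,-0.026],[0.002,-0.0025,0]],[[0,0,0],[0,0,0]],[[0,0,0],[0,0,0]],[[0,0,0],[0,0,0]]]'

```text
time: 14.1
eef_pos: [0.5016, 0.2368, 0.1156]
tcp_rot: [0.683, -0.179, 0.564, -0.429]
contact_force: [-0.4, -0.3, -0.9]
opening: 0.578
```

Run:
```python
from h import *
c,T,s=wcam();print(s["time"],s["opening"]*85,(np.linalg.inv(J)@T).round(3))
t=read_camera("top");sc=read_camera("scene")
o=np.zeros((600,800,3),np.uint8)
o[:340,:453]=cv2.resize(c["img"][120:,:],(453,255*340//255))[:340] if 0 else cv2.resize(c["img"],(453,340))
o[:340,460:800]=cv2.resize(t["img"][200:300,180:280],(340,340),interpolation=cv2.INTER_CUBIC)
o[345:600,:400]=cv2.resize(sc["img"][275:390,170:350],(400,255),interpolation=cv2.INTER_CUBIC)
o[345:600,420:675]=cv2.resize(sc["img"][170:280,300:410],(255,255),interpolation=cv2.INTER_CUBIC)
cv2.imwrite("pics/w4.png",o)
```

```text
14.1 49.14721236632658 [[ 0.787  0.616 -0.001 -0.068]
 [-0.001  0.003  1.    -0.005]
 [ 0.616 -0.787  0.003  0.116]
 [ 0.     0.     0.     1.   ]]
```

View pics/w4.png

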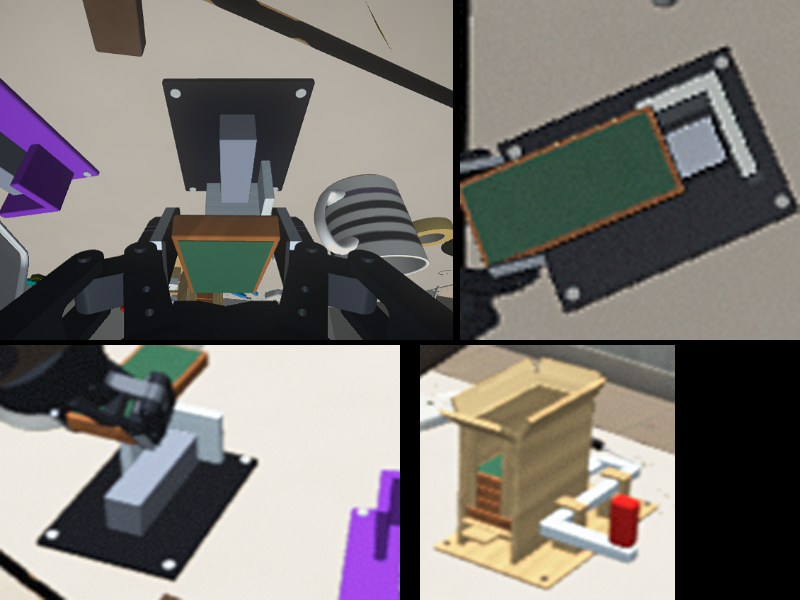

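Run:
```python
from h import *
c,T,s=wcam();cv2.imwrite("pics/w4full.png",c["img"])
cv2.imwrite("pics/w5.png",cv2.resize(c["img"][150:350,200:460],None,fx=3,fy=3,interpolation=cv2.INTER_CUBIC))
for n,q in(("rest nr L",(-.045,.014,.034)),("rest nr R",(-.045,-.014,.034)),("leftstop end",(.015,.025,.05)),("farstop R",(.055,-.03,.05))):
    print(n,((proj(c,(J@[*q,1])[:3])-[200,150])*3).round(1))
t=read_camera("top");I=t["img"];hsv=cv2.cvtColor(I,cv2.COLOR_BGR2HSV)
mk=cv2.inRange(hsv,(60,60,30),(95,255,200));mk[:,:150]=0;mk[:,270:]=0;mk[:200]=0;mk[310:]=0
cn=max(cv2.findContours(mk,0,2)[0],key=cv2.contourArea);r=cv2.minAreaRect(cn)
P=np.array([onz(t,p,.126) for p in cv2.boxPoints(r)]);e=np.diff(P,axis=0);print(np.linalg.norm(e,axis=1),np.degrees(np.arctan2(e[:,1],e[:,0])));Ji=np.linalg.inv(J)
print("plate c in J",(Ji@[*P.mean(0),1]).round(4))
# scene: triangulation not needed
```

```text
rest nr L [452.4 145.6]
rest nr R [292.5 146.1]
leftstop end [490.1 394.8]
farstop R [240.8 479.8]
[0.10286894 0.04278258 0.10221384] [ -68.32737737 -157.87869867  111.50075749]
plate c in J [-0.0263 -0.008   0.126   1.    ]
```

View pics/w5.png

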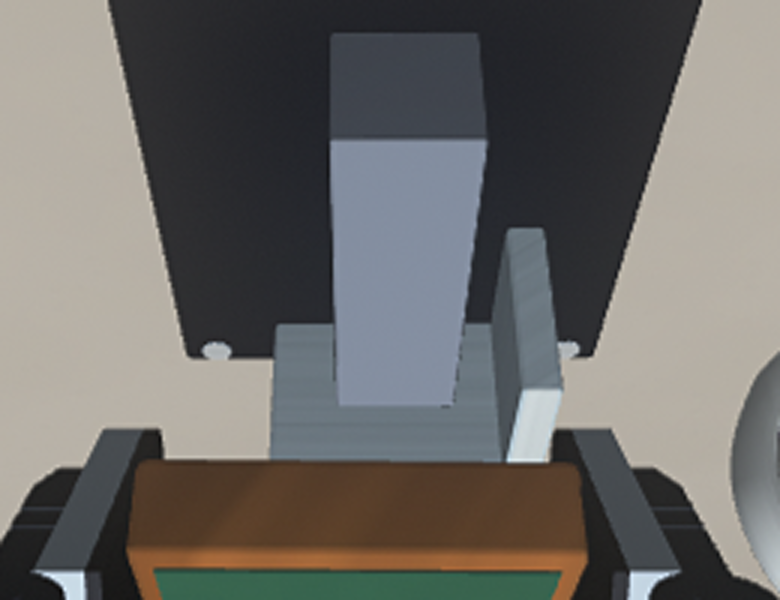

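Run:
```python
from h import *
c,T,s=wcam();Ji=np.linalg.inv(J)
f=lambda u,z:(Ji@[*onz(c,(200+u[0]/3,150+u[1]/3),z),1])[:2]*1000
for n,u,z in(("rest -45,14",(486,139),.034),("rest -45,-14",(331,139),.034),("restbottom -45,14",(478,33),.006),("restbot -45,-14",(331,33),.006),("stop 15,25",(523,388),.05),("far base corner",(594,356),.006),("far base R",(187,356),.006)):print(n,f(u,z).round(1))
# rest right edge line -> yaw
a=f((486,139),.034);b=f((455,404),.034);print("restL edge",b,np.degrees(np.arctan2(*(b-a)[::-1])));a=f((331,139),.034);b=f((339,404),.034);print(b,np.degrees(np.arctan2(*(b-a)[::-1])))
# plate near end in tool frame; lower edge and upper edge assumed z = zc-+.006
Ti=np.linalg.inv(T);g=(T@[0,-.005,0,1])[2]
for n,u,z in(("lowL",(133,462),g-.006),("lowR",(580,464),g-.006),("upL",(129,550),g+.006),("upR",(587,550),g+.006)):print(n,f(u,z).round(1))
print("TCP in J",(Ji@T)[:3,3].round(4),"grasp z",g)
```

```text
rest -45,14 [-46.7  19.8]
rest -45,-14 [-46.8  -7.2]
restbottom -45,14 [-45.2  20.3]
restbot -45,-14 [-45.3  -7.5]
stop 15,25 [12.2 31.6]
far base corner [72.1 61.2]
far base R [ 71.3 -47.9]
restL edge [47.71615091 20.77156221] 0.6170761990470255
[47.51234344 -6.86424117] 0.21752241907319417
lowL [-83.  -27.9]
lowR [-82.1  21.7]
upL [-87.3 -26.4]
upR [-86.8  20.3]
TCP in J [-0.0673 -0.0043  0.1157] grasp z 0.11963141433500295
```

```bash
cat >> h.py <<'E'
Jo=J; J=frame((Jo@[-.0018,.0063,0,1])[:2],np.radians(-67.1))
E
python3 - <<'E'
from h import *
T,s=cur();g=(T@[0,-.005,0,1])[2]
P=frame((Jo@[-.028,-.003,0,1])[:2],np.radians(-68.4));P[2,3]=g-.0073
G=np.linalg.inv(T)@P;np.save("G.npy",G)
print(J.round(4),(np.linalg.inv(J)@P)[:3,3])
def tgt(x,y,z):
    return J@np.block([[np.eye(3),np.array([[x],[y],[z]])],[np.zeros((1,3)),1]])@np.linalg.inv(G)
A=tgt(-.012,-.005,.075);go(A,8);B=tgt(-.010,-.004,.037);go(B,8,A)
E
```

```text
[[ 0.3891  0.9212  0.      0.5368]
 [-0.9212  0.3891  0.      0.1801]
 [ 0.      0.      1.      0.    ]
 [ 0.      0.      0.      1.    ]] [-0.02626429 -0.00911686  0.11231893]
8 rows [-0.012, 0.04, 0.003] [0.0003, -0.0004, 0.0] mm 5.0 deg 0.16
8 rows [-0.023, 0.032, 0.001] [0.0, 0.0, -0.0] mm 4.8 deg 0.0
```

send_rows --plan '[[[-0.012,0.04,0.003],[0.0003,-0.0004,0]],[[-0.012,0.04,0.003],[0.0003,-0.0004,0]],[[-0.012,0.04,0.003],[0.0003,-0.0004,0]],[[-0.012,0.04,0.003],[0.0003,-0.0004,0]],[[-0.012,0.04,0.003],[0.0003,-0.0004,0]],[[-0.012,0.04,0.003],[0.0003,-0.0004,0]],[[-0.012,0.04,0.003],[0.0003,-0.0004,0]],[[-0.012,0.04,0.003],[0.0003,-0.0004,0]],[[0,0,0],[0,0,0]]]'

```text
time: 15.3
eef_pos: [0.5098, 0.2243, 0.0775]
tcp_rot: [0.686, -0.171, 0.558, -0.435]
contact_force: [0.3, -0.9, 0.1]
opening: 0.576
```

send_rows --plan '[[[-0.023,0.032,0.001],[0,0,0]],[[-0.023,0.032,0.001],[0,0,0]],[[-0.023,0.032,0.001],[0,0,0]],[[-0.023,0.032,0.001],[0,0,0]],[[-0.023,0.032,0.001],[0,0,0]],[[-0.023,0.032,0.001],[0,0,0]],[[-0.023,0.032,0.001],[0,0,0]],[[-0.023,0.032,0.001],[0,0,0]],[[0,0,0],[0,0,0]],[[0,0,0],[0,0,0]]]'

```text
time: 16.3
eef_pos: [0.5118, 0.2238, 0.0404]
tcp_rot: [0.685, -0.17, 0.558, -0.436]
contact_force: [-0.4, 0.1, 0.3]
opening: 0.58
```

Run:
```python
from h import *
T,s=cur();G=np.load("G.npy");P=T@G;Q=np.linalg.inv(J)@P
print(Q[:3,3].round(4),np.degrees(np.arctan2(Q[1,0],Q[0,0])),s["contact_force"].round(1))
D=T.copy();D[2,3]-=.001;go(D,1)
D=T.copy();D[:3,3]+=J[:3,:3]@[0.001,0,0];go(D,1)
D=T.copy();D[:3,3]+=J[:3,:3]@[0,0.001,0];go(D,1)
c=read_camera("wrist");cv2.imwrite("pics/w6full.png",c["img"])
t=read_camera("top");cv2.imwrite("pics/t6.png",t["img"]);I=t["img"]
hsv=cv2.cvtColor(I,cv2.COLOR_BGR2HSV)
mk=cv2.inRange(hsv,(60,60,30),(95,255,200));mk[:,:150]=0;mk[:,270:]=0;mk[:200]=0;mk[310:]=0
cn=max(cv2.findContours(mk,0,2)[0],key=cv2.contourArea);r=cv2.minAreaRect(cn)
p=np.array([onz(t,p,.049) for p in cv2.boxPoints(r)]);e=np.diff(p,axis=0);print(np.linalg.norm(e,axis=1),np.degrees(np.arctan2(e[:,1],e[:,0])));Ji=np.linalg.inv(Jo)
print("plate c in Jo (top)",(Ji@[*p.mean(0),1]).round(4))
```

```text
[-0.0107 -0.004   0.0371] 0.18839800602336054 [-0.4  0.1  0.3]
1 rows [-0.005, 0.007, -0.0] [-0.0, 0.0, 0.0] mm 1.0 deg 0.0
1 rows [0.007, 0.005, -0.0] [-0.0, 0.0, 0.0] mm 1.0 deg 0.0
1 rows [0.0, 0.0, 0.008] [-0.0, 0.0, 0.0] mm 1.0 deg 0.0
[0.10262751 0.04297933 0.1020304 ] [ -66.98787661 -156.74628897  112.84594749]
plate c in Jo (top) [-0.0111 -0.0026  0.049   1.    ]
```

send_rows --plan '[[[-0.005,0.0065,0],[0,0,0]],[[-0.005,0.0065,0],[0,0,0]],[[-0.005,0.0065,0],[0,0,0]],[[0,0,0],[0,0,0]],[[0,0,0],[0,0,0]]]'

```text
time: 16.9
eef_pos: [0.5118, 0.2238, 0.0376]
tcp_rot: [0.685, -0.17, 0.558, -0.436]
contact_force: [0.1, 0.6, -0.4]
opening: 0.578
```

send_rows --plan '[[[-0.0025,0.0033,0],[0,0,0]],[[-0.0025,0.0033,0],[0,0,0]],[[0,0,0],[0,0,0]],[[0,0,0],[0,0,0]]]'

```text
time: 17.3
eef_pos: [0.512, 0.2238, 0.0373]
tcp_rot: [0.685, -0.17, 0.558, -0.436]
contact_force: [-2.6, 0.6, 4.3]
opening: 0.575
```

send_rows --plan '[[[0.014,0.01,0],[0,0,0]],[[0.014,0.01,0],[0,0,0]],[[0.014,0.01,0],[0,0,0]],[[0.007,0.005,0],[0,0,0]],[[0,0,0.016],[0,0,0]],[[0,0,0],[0,0,0]],[[0,0,0],[0,0,0]]]'

```text
time: 18.0
eef_pos: [0.5164, 0.2173, 0.0374]
tcp_rot: [0.686, -0.17, 0.558, -0.435]
contact_force: [-2.6, 1.6, 6.6]
opening: 0.577
```

send_rows --plan '[[[0,0,0.008],[0,0,0]],[[0,0,0],[0,0,0]],[[0,0,0],[0,0,0]]]'

```text
time: 18.3
eef_pos: [0.517, 0.2175, 0.0374]
tcp_rot: [0.686, -0.17, 0.558, -0.434]
contact_force: [-2.8, 0.2, 6.4]
opening: 0.578
```

send_rows --plan '[[[0,0,0.008],[0,0,0]],[[0,0,0],[0,0,0]],[[0,0,0],[0,0,0]]]'

```text
time: 18.6
eef_pos: [0.5179, 0.2177, 0.0373]
tcp_rot: [0.686, -0.17, 0.558, -0.434]
contact_force: [-1.7, -0.8, 6.9]
opening: 0.58
```

send_rows --plan '[[[0,0,0.008],[0,0,0]],[[0,0,0],[0,0,0]],[[0,0,0],[0,0,0]]]'

```text
time: 18.9
eef_pos: [0.5188, 0.218, 0.0373]
tcp_rot: [0.686, -0.17, 0.558, -0.434]
contact_force: [-2.2, -0.3, 7.6]
opening: 0.578
```

send_rows --plan '[[[0,0,0.008],[0,0,0]],[[0,0,0],[0,0,0]],[[0,0,0],[0,0,0]]]'

```text
time: 19.2
eef_pos: [0.5193, 0.2182, 0.0373]
tcp_rot: [0.686, -0.171, 0.558, -0.434]
contact_force: [-4.0, -0.8, 7.6]
opening: 0.579
```

Run:
```python
from h import *
T,s=cur();G=np.load("G.npy");P=T@G;Q=np.linalg.inv(J)@P
print(Q[:3,3].round(4),np.degrees(np.arctan2(Q[1,0],Q[0,0])),(J[:3,:3].T@s["contact_force"]).round(1))
```

```text
[-0.0026  0.0006  0.0341] 0.026011507946379228 [-0.8 -4.   7.6]
```

send_rows --plan '[[[0,0,0.006],[0,0,0]],[[0.007,0.005,0],[0,0,0]],[[0.007,0.005,0],[0,0,0]],[[0,0,0],[0,0,0]],[[0,0,0],[0,0,0]]]'

```text
time: 19.7
eef_pos: [0.5199, 0.2177, 0.0374]
tcp_rot: [0.686, -0.172, 0.559, -0.434]
contact_force: [-7.4, 3.1, 10.2]
opening: 0.578
```

send_rows --plan '[[[0.007,0.005,0],[0,0,0]],[[0,0,0],[0,0,0]],[[0,0,0],[0,0,0]]]'

```text
time: 20.0
eef_pos: [0.5203, 0.2169, 0.0374]
tcp_rot: [0.686, -0.172, 0.558, -0.434]
contact_force: [-8.4, 4.8, 9.3]
opening: 0.577
```

send_rows --plan '[[[0.007,0.005,0],[0,0,0]],[[0,0,0],[0,0,0]],[[0,0,0],[0,0,0]]]'

```text
time: 20.3
eef_pos: [0.5205, 0.2163, 0.0374]
tcp_rot: [0.685, -0.173, 0.558, -0.434]
contact_force: [-9.3, 5.7, 9.8]
opening: 0.579
```

```bash
cat > q.py <<'E'
from h import *
T,s=cur();G=np.load("G.npy");P=T@G;Q=np.linalg.inv(J)@P
print(s["time"],Q[:3,3].round(4),np.degrees(np.arctan2(Q[1,0],Q[0,0])).round(2),(J[:3,:3].T@s["contact_force"]).round(1),s["wrist_torque"].round(2))
E
python3 q.py
```

```text
20.3 [-0.0004  0.0009  0.034 ] -0.1 [-8.9 -6.4  9.8] [ 0.06  0.9  -0.98]
```

send_rows --plan '[[[0.007,0.005,0],[0,0,0]],[[0,0,0],[0,0,0]],[[0,0,0],[0,0,0]]]'

```text
time: 20.6
eef_pos: [0.5205, 0.2163, 0.0374]
tcp_rot: [0.685, -0.173, 0.558, -0.435]
contact_force: [-11.4, 9.5, 11.2]
opening: 0.574
```

```bash
python3 q.py
python3 - <<'E'
from h import *
c,T,s=wcam();t=read_camera("top");sc=read_camera("scene")
o=np.zeros((560,800,3),np.uint8)
o[:280,:400]=cv2.resize(c["img"][200:410,170:470],(400,280),interpolation=cv2.INTER_CUBIC)
o[:280,400:]=cv2.resize(t["img"][205:275,185:285],(400,280),interpolation=cv2.INTER_CUBIC)
o[280:,:400]=cv2.resize(sc["img"][295:365,195:295],(400,280),interpolation=cv2.INTER_CUBIC)
cv2.imwrite("pics/w7.png",o)
E
```

```text
20.6 [-0.0004  0.0009  0.0339] -0.09 [-13.2  -6.8  11.2] [ 0.3   1.17 -1.08]
```

View pics/w7.png

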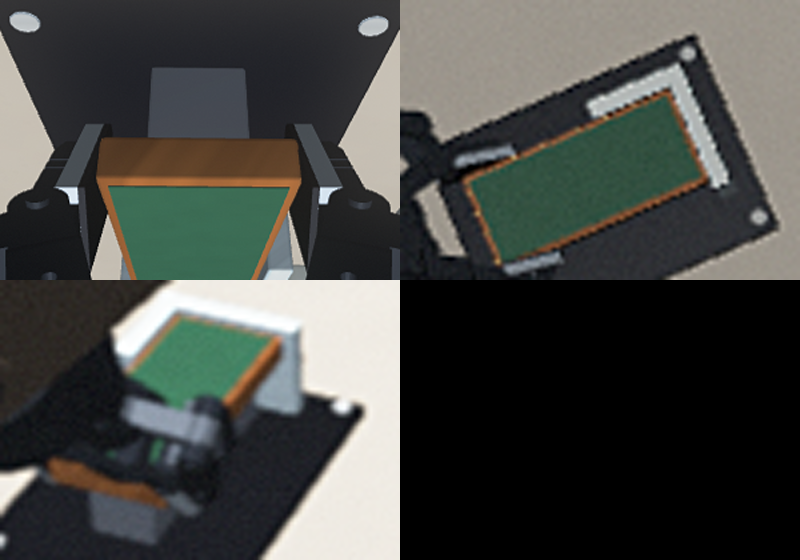

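Plate on the rest, flush with both stops in the top view (its corner is at (672,92) in the picture). At the last step the force rose with no motion. Releasing.

send_rows --plan '[[[0,0,0],[0,0,0]],[[0,0,0],[0,0,0]],[[0,0,0],[0,0,0]],[[0,0,0],[0,0,0]],[[0,0,0],[0,0,0]],[[0,0,0],[0,0,0]],[[0,0,0],[0,0,0]]]' --gripper 0

```text
time: 21.45
eef_pos: [0.5228, 0.215, 0.0371]
tcp_rot: [0.685, -0.17, 0.558, -0.436]
contact_force: [-0.0, -0.3, -0.5]
opening: 1.001
```

send_rows --plan '[[[0,-0.1,0],[0,0,0]],[[0,-0.2,0],[0,0,0]],[[0,-0.2,0],[0,0,0]],[[0,-0.2,0],[0,0,0]],[[0,-0.2,0],[0,0,0]],[[0,0,0],[0,0,0]],[[0,0,0],[0,0,0]],[[0,0,0],[0,0,0]]]'

```text
time: 22.25
eef_pos: [0.4949, 0.2751, 0.1211]
tcp_rot: [0.686, -0.171, 0.558, -0.435]
contact_force: [0.8, -0.2, -0.4]
opening: 0.998
```

Run:
```python
from h import *
c,T,s=wcam();t=read_camera("top");sc=read_camera("scene");print(s["time"],s["contact_force"].round(1))
o=np.zeros((600,800,3),np.uint8)
o[:300,:400]=cv2.resize(c["img"][130:355,170:470],(400,300),interpolation=cv2.INTER_CUBIC)
o[:280,400:]=cv2.resize(t["img"][205:275,185:285],(400,280),interpolation=cv2.INTER_CUBIC)
o[300:580,:400]=cv2.resize(sc["img"][295:365,195:295],(400,280),interpolation=cv2.INTER_CUBIC)
o[300:600,400:]=cv2.resize(sc["img"][180:420,150:470],(400,300),interpolation=cv2.INTER_AREA)
cv2.imwrite("pics/w8.png",o)
```

```text
22.25 [ 0.8 -0.2 -0.4]
```

View pics/w8.png

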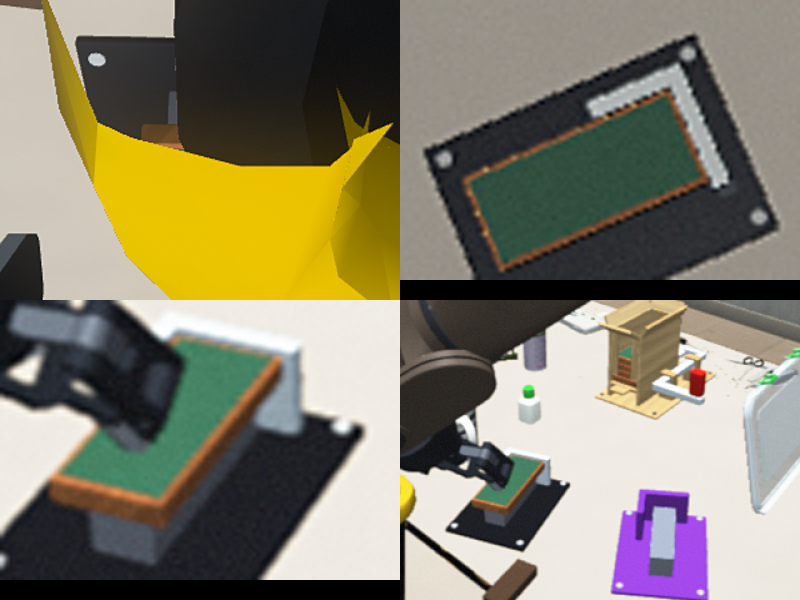

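The plate looks flush. The wrist camera is looking into the yellow bin's rim, so the hand is close to it (no force felt). I'm moving straight up and back over the jig, then checking the seat numerically.

send_rows --plan '[[[0.09,-0.06,0],[0,0,0]],[[0.09,-0.06,0],[0,0,0]],[[0.09,-0.06,0],[0,0,0]],[[0.09,-0.06,0],[0,0,0]],[[0.09,-0.06,0],[0,0,0]],[[0.09,-0.06,0],[0,0,0]],[[0.09,-0.06,0],[0,0,0]],[[0,0,0],[0,0,0]],[[0,0,0],[0,0,0]]]'

```text
time: 23.3
eef_pos: [0.5069, 0.2497, 0.2088]
tcp_rot: [0.685, -0.171, 0.558, -0.436]
contact_force: [0.2, 0.1, -0.1]
opening: 1.001
```

```bash
cat > chk.py <<'E'
from h import *
t=read_camera("top");I=t["img"];print(get_state()["time"])
hsv=cv2.cvtColor(I,cv2.COLOR_BGR2HSV)
mk=cv2.inRange(hsv,(60,60,30),(95,255,200));mk[:,:150]=0;mk[:,270:]=0;mk[:200]=0;mk[310:]=0
cn=max(cv2.findContours(mk,0,2)[0],key=cv2.contourArea);r=cv2.minAreaRect(cn);print("visible px",cv2.contourArea(cn))
p=np.array([onz(t,p,.046) for p in cv2.boxPoints(r)]);e=np.diff(p,axis=0);print(np.linalg.norm(e,axis=1).round(4),np.degrees(np.arctan2(e[:,1],e[:,0])).round(2))
print("plate c in J",(np.linalg.inv(J)@[*p.mean(0),1]).round(4))
# bright profile across left stop/plate and far stop/plate along image lines, in J (top-cam) coords
g=cv2.cvtColor(I,cv2.COLOR_BGR2GRAY)
c0=p.mean(0);d=e[np.argmax(np.linalg.norm(e,axis=1))];d/=np.linalg.norm(d);d*=np.sign(-d[1]);n=np.array([-d[1],d[0],0])
def prof(base,dirv,a,b):
    k=np.arange(a,b,.001);q=np.array([proj(t,base+dirv*x) for x in k],np.float32)
    col=cv2.remap(I,q[None,:,0],q[None,:,1],cv2.INTER_CUBIC)[0];return [f"{int(round(x*1000))}:{c[2]},{c[1]}" for x,c in zip(k,col)]
print("across left stop at x=25",prof(c0+d*.025,n,.017,.034));print("x=50",prof(c0+d*.048,n,.017,.034))
print("far y=-15",prof(c0-n*.015,d,.046,.064));print("far y=15",prof(c0+n*.015,d,.046,.064))
E
python3 chk.py
python3 - <<'E'
from h import *
c,T,s=wcam();cv2.imwrite("pics/w9.png",c["img"][:, :]);print(T[:3,3].round(3),s["contact_force"].round(1),c["img"].mean((0,1)))
E
```

```text
23.35
visible px 1074.0
[0.1028 0.0423 0.1022] [ -67.76 -157.58  112.08]
plate c in J [ 8.0e-04 -3.8e-03  4.6e-02  1.0e+00]
across left stop at x=25 ['17:49,79', '18:47,78', '19:40,77', '20:45,77', '21:59,80', '22:79,81', '23:93,73', '24:89,62', '25:94,84', '26:134,142', '27:169,181', '28:174,180', '29:178,181', '30:177,179', '31:179,182', '32:190,195', '33:175,180']
x=50 ['17:45,75', '18:45,76', '19:40,78', '20:30,78', '21:45,77', '22:91,79', '23:126,76', '24:96,53', '25:75,54', '26:118,115', '27:171,179', '28:180,189', '29:173,178', '30:173,177', '31:173,178', '32:187,192', '33:197,204']
far y=-15 ['46:44,74', '47:46,77', '48:45,79', '49:45,78', '50:42,76', '51:44,73', '52:68,69', '53:102,72', '54:133,89', '55:141,118', '56:162,163', '57:175,182', '58:175,181', '59:173,178', '60:174,178', '61:175,180', '62:172,178', '63:166,174']
far y=15 ['46:48,79', '47:49,80', '48:47,78', '49:45,76', '50:41,74', '51:50,73', '52:77,75', '53:116,82', '54:139,96', '55:143,122', '56:162,163', '57:176,183', '58:174,182', '59:170,176', '60:171,176', '61:175,178', '62:173,178', '63:165,173']
[0.507 0.25  0.208] [-0.9 -0.9 -0.7] [92.04179362 93.75012044 96.96668945]
```

```bash
cat > chk2.py <<'E'
from h import *
c,T,s=wcam();I=c["img"];O=c["world_from_camera"][:3,3];print("cam in J",(np.linalg.inv(J)@[*O,1]).round(3))
hsv=cv2.cvtColor(I,cv2.COLOR_BGR2HSV);mk=cv2.inRange(hsv,(60,60,30),(95,255,200))
u0,v0=proj(c,(J@[0,0,.046,1])[:3]);print("plate at px",u0,v0)
n,L,st,ce=cv2.connectedComponentsWithStats(mk);k=max(range(1,n),key=lambda i:st[i,4]);print(st[k],ce[k])
cn=max(cv2.findContours((L==k).astype(np.uint8),0,2)[0],key=cv2.contourArea)
ap=cv2.approxPolyDP(cn,6,True)[:,0];Ji=np.linalg.inv(J)
q=np.array([(Ji@[*onz(c,a,.046),1])[:2]*1000 for a in ap]);print(ap.tolist(),q.round(1).tolist())
def prof(p0,ax,a,b,z=.046):
    k=np.arange(a,b,.0005);w=[(J@[*(np.array([p0[0],p0[1]])+np.array(ax)*x),z,1])[:3] for x in k]
    uv=np.array([proj(c,x) for x in w],np.float32);col=cv2.remap(I,uv[None,:,0],uv[None,:,1],cv2.INTER_CUBIC)[0]
    return " ".join(f"{x*1000:.1f}:{v[2]},{v[1]}" for x,v in zip(k,col))
for x in(.02,.035,.05):print("L x",x,prof((x,0),(0,1),.02,.031))
for y in(-.015,.015):print("F y",y,prof((0,y),(1,0),.05,.061))
E
python3 chk2.py
```

```text
cam in J [-0.212 -0.003  0.265  1.   ]
plate at px 316.0180020817367 165.6729776500252
[ 284  107   68  104 6074] [316.16891669 156.58544616]
[[284, 107], [290, 209], [340, 210], [351, 109]] [[-51.4, -21.4], [51.0, -21.5], [51.6, 21.3], [-50.7, 22.0]]
L x 0.02 20.0:48,82 20.5:44,83 21.0:47,83 21.5:59,83 22.0:97,85 22.5:136,85 23.0:137,84 23.5:139,89 24.0:145,95 24.5:85,60 25.0:54,59 25.5:113,130 26.0:154,172 26.5:163,174 27.0:168,176 27.5:170,178 28.0:171,178 28.5:171,179 29.0:169,177 29.5:166,174 30.0:165,172 30.5:165,171
L x 0.035 20.0:51,84 20.5:46,84 21.0:41,83 21.5:77,84 22.0:121,86 22.5:133,87 23.0:139,88 23.5:133,86 24.0:99,69 24.5:72,66 25.0:81,90 25.5:115,132 26.0:154,168 26.5:170,180 27.0:174,180 27.5:173,180 28.0:171,178 28.5:168,176 29.0:166,173 29.5:165,172 30.0:166,173 30.5:167,175
L x 0.05 20.0:49,84 20.5:48,84 21.0:50,85 21.5:87,87 22.0:134,88 22.5:143,86 23.0:136,87 23.5:152,99 24.0:122,84 24.5:57,47 25.0:82,95 25.5:150,170 26.0:165,181 26.5:169,178 27.0:171,179 27.5:171,179 28.0:169,176 28.5:167,174 29.0:165,173 29.5:165,172 30.0:165,172 30.5:166,174
F y -0.015 50.0:51,84 50.5:49,84 51.0:51,84 51.5:51,84 52.0:56,84 52.5:77,84 53.0:106,81 53.5:127,82 54.0:127,87 54.5:110,94 55.0:96,99 55.5:91,102 56.0:90,102 56.5:88,100 57.0:84,95 57.5:84,93 58.0:91,99 58.5:99,107 59.0:115,123 59.5:138,146 60.0:157,164 60.5:173,180
F y 0.015 50.0:52,83 50.5:51,83 51.0:44,82 51.5:41,83 52.0:58,84 52.5:85,85 53.0:111,87 53.5:119,87 54.0:113,87 54.5:105,89 55.0:99,92 55.5:94,96 56.0:89,99 56.5:89,99 57.0:89,98 57.5:85,95 58.0:80,90 58.5:85,94 59.0:106,115 59.5:130,138 60.0:154,162 60.5:165,173
```

```bash
python3 -c "
from plant import *
print(get_state()['time'],get_state()['contact_force'].round(1));print(sign_off())"
```

```text
23.45 [ 0.2 -0.  -1.2]
the job is handed in; nothing more can be done
None
```

The plate is seated on the black gluing jig, green face up and against both metal stops. I handed the job in at 23.5 s on the robot's clock.

**What I did:**
- I pulled the red handle about 50 mm to its end stop, where the force rose to 15 N with no more motion. Then I released it, and it sprang home.
- I gripped the bottom plate with the hand leaning back 38° and drew it straight out; the stack dropped behind it.
- I lowered the plate until it touched the rest. Then I slid it against the left stop and the far stop until the force rose without motion, released it and backed off.

**Last checks:**
- **Seat:** In the wrist camera the plate lies parallel to the left stop with a gap of about 0.5 mm or less. No gap shows at the far stop, and the hand reads no contact.
- **Other objects:** The handle is home, and nothing I saw of the other plates or the bottle looked moved. I made no separate measurement of the bottle, mug or sanding block at the end.
- **Disagreements:** My first jig estimate from the top camera was about 6 mm off from the wrist view; I used the wrist view, and the contact positions agreed with it to within 1 mm. At the end the top camera showed the plate turned about 0.5°, while the wrist view showed none. The top view resolves only about 2 mm per pixel.
- **Near the bin:** On retreat the wrist camera came very close to the yellow bin and looked into it. No contact force showed.

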